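# Clear down the sample-labelling desk

### The job

The samples are labelled; sort the things left lying about the desk back to where each belongs. Thread each label roll flat down on the stand that suits its core (narrow-core roll on the thin pin, wide-core roll on the thick hub), stand each white-capped vial in the empty cell of its own size in the grey vial box, between the vials already there, and lay the forceps inside the steel tray, along its length. Do not tip the vials over on the way.

Things in the scene. Friction and masses are not known exactly. Their poses are not given: they have to be found in the camera images.
- wire_tray: Black wire document tray, fixed, long side (its y) pointing away from the robot: inside 161 (x) x 261 mm (y), floor 7 mm and wall tops 40 mm above the desk; the loose vials start in its front half. A desk lamp hangs over its far end, from x = 0.67 m and 390 mm up: draw the hand back before swinging it across. Origin: centre of its underside, 2 mm above the desk; z up.
- narrow_core_roll: Roll of blank white labels lying flat on the mouse mat (3 mm thick), the lower one with the small hole: outer diameter 62 mm, 26 mm high, cardboard core with a 26 mm bore right through, about 60 g. Origin: centre of its underside; z is its axis, up.
- wide_core_roll: Roll of blank white labels lying flat on the mouse mat (3 mm thick), the taller one with the big hole: outer diameter 62 mm, 36 mm high, cardboard core with a 42 mm bore right through (10 mm thick ring), about 60 g. Origin: centre of its underside; z is its axis, up.
- slim_vial: Slim capped glass vial with a white cap, standing loose in the black wire tray: 17 mm diameter, 51 mm tall, about 20 g. Origin: centre of its underside; z up along the vial.
- wide_vial: Wide capped glass vial with a white cap, standing loose in the black wire tray: body 28 mm diameter up to 44 mm, then a narrower white cap 24 mm diameter from 47 to 61 mm, about 45 g. Origin: centre of its underside; z up along the vial.
- forceps: Steel forceps lying flat on the desk: 129 mm long, 12 mm wide, 9 mm high, about 18 g. Origin: under the middle; y runs along its length, x across it, z up.
- pin_stand: Label-roll stand with the thin pin, fixed: round foot 88 mm diameter whose top, where the roll lies, is 8 mm above the desk; in its middle an upright steel pin 10 mm thick with a tapered tip, its top 48 mm above the desk. Origin: on the desk under the pin; z up.
- hub_stand: Label-roll stand with the thick hub, fixed: round foot 88 mm diameter whose top, where the roll lies, is 8 mm above the desk; in its middle an upright grey hub 24 mm thick with a tapered tip, its top 40 mm above the desk. Origin: on the desk under the hub; z up.
- vial_box: Grey open vial box, fixed: 50 (x) x 169 (y) x 24 mm high, walls and floor 3 mm. Four cells in a row along y, each 44 mm in x: slim (33 mm wide) at y = -65 mm, holding a fixed slim vial; slim (33), EMPTY, at y = -29 mm; wide (44), EMPTY, at y = +12.5 mm; wide (44) at y = +59.5 mm, holding a fixed wide vial. Cells are centred on x = 0. Origin: centre of its underside, on the desk; z up.
- steel_tray: Shallow steel tray, fixed: 90 mm (x) by 156 mm (y), 16 mm high, walls and floor 3 mm, empty inside 84 x 150 mm. Origin: centre of its underside, on the desk; y runs along its length, z up.
There are look-alikes about, which are no part of the job. Of the things shaped like the wide_vial, the glass one is meant.

How it is judged (in metres and radians):
At the end, for the whole second after the job is handed in: Each roll flat on the foot of its own stand, within 12 mm of the spindle; each vial upright on the floor of its own empty cell (within 13 mm of the centre along the box); forceps flat on the tray floor, within 16 mm of the middle and 0.5 rad of its length; all released and at rest (horizontal distance between narrow_core_roll and pin_stand below 0.012 m and z of narrow_core_roll in the frame of pin_stand between 0.004 and 0.012 m and angle between each of narrow_core_roll, wide_core_roll's own z axis and vertical below 0.12 rad and linear speed of each of narrow_core_roll, wide_core_roll, slim_vial, wide_vial, forceps below 0.03 m/s and angular speed of each of narrow_core_roll, wide_core_roll, slim_vial, wide_vial, forceps below 0.3 rad/s and horizontal distance between wide_core_roll and hub_stand below 0.012 m and z of wide_core_roll in the frame of hub_stand between 0.004 and 0.012 m and x of slim_vial in the frame of vial_box between -0.017 and 0.017 m and y of slim_vial in the frame of vial_box between -0.042 and -0.016 m and z of slim_vial in the frame of vial_box between -0.001 and 0.008 m and angle between each of slim_vial, wide_vial, forceps's own z axis and vertical below 0.15 rad and x of wide_vial in the frame of vial_box between -0.017 and 0.017 m and y of wide_vial in the frame of vial_box between -0.0015 and 0.0265 m and z of wide_vial in the frame of vial_box between -0.001 and 0.008 m and x of forceps in the frame of steel_tray between -0.038 and 0.038 m and y of forceps in the frame of steel_tray between -0.016 and 0.016 m and z of forceps in the frame of steel_tray between -0.001 and 0.008 m and angle between the y axis of forceps and the y axis of steel_tray, either way round below 0.5 rad); the robot touches nothing.
It fails at once if slim vial tipped more than 0.8 rad from upright (angle between slim_vial's own z axis and vertical above 0.8 rad).
It fails at once if wide vial tipped more than 0.8 rad from upright (angle between wide_vial's own z axis and vertical above 0.8 rad).
It also fails if it takes over 128 s, if anything falls off the work surface, if the arm or the gripper's body presses on something with over 40 N, if the wrist force passes 120 N, or if a joint passes its speed limit or range.

### The arm

A 6-joint arm with a two-finger parallel gripper is mounted at the origin on a cart in front of the work surface, level with it; the furniture and walls round the work are solid. World frame = base frame: x ahead of the robot, y to its left, z up, the work surface at z = 0. Lengths are in mm, angles in rad, forces in N, time in s.
With the tool pointing down it reaches from about 300 to 775 mm from the base axis. Payload 14.6 kg.
Tool frame: the origin (TCP) lies midway between the tips of the shut fingers; the grasp point (between the pads) lies 19 mm behind it; z points along the fingers, y is the line along which they close (so a half turn about z gives the same grasp; the last joint's range is limited). The gripper opens to 94 mm and grips with 3 to 60 N. Pads are 16 mm wide; open, the fingers measure 119 mm over their backs; the gripper's body (75 mm by 177 mm) begins 78 mm behind the grasp point.
Start: joints at [-1.368, 0.3, 1.521, -0, 1.321, -0.067], TCP at [146.589, -530.095, 166.146] pointing down, gripper open.
Joint ranges: [-3.03, 3.03], [-0.79, 2.21], [0.23, 2.52], [-1.04, 4.18], [0, 3.07], [-2.55, 2.55]. Speed limits (rad/s): [2.22, 2.22, 2.57, 3.14, 3.14, 3.14].

### API

Orientations are given as [roll, pitch, yaw] about the fixed x, y, z axes, in that order (R = Rz(yaw) Ry(pitch) Rx(roll)).
In Python, from cell import manip gives the robot as it stands.
- The arm moves only by the shell command python3 -m creep 'ROWS' [OPENING] [FORCE]. ROWS is text: rows parted by semicolons, each of 6 numbers parted by spaces: the shift along the tool's x, y, z normalised to -1 to 1, where 1 is 4 cm, then the turn, a rotation vector about the tool's x, y, z normalised to -1 to 1, where 1 is pi rad. In form: dx dy dz ax ay az; .... A call has 1 to 20 rows; each row shifts and turns the commanded pose from where the row before left it, along the tool's axes as they then stand; what a row does not reach is not made up. A row lasts 1/8 s, in which the tool goes at most 62.5 mm and 10.7 degrees, less where a joint would pass 70% of its speed; a pose out of reach is approached as far as the arm can. A call with a number of a shift or a turn outside -1 to 1 is refused whole. A call with a gripper value outside its range is refused whole. OPENING is the closure, from 0 (fully open) to 1 (shut), set as the call begins (- or left out, the last holds). The fingers move at their own pace and stop on an object; FORCE is the grip in N (left out, the last holds). Time passes only in rows, so rows that do not move let the fingers close. It gives the time, the measured TCP pose, the force, the opening and the grip force at its end, in the units of the state.
- manip.read_state(): the state, without advancing time (a new reading comes with each control period).
- manip.camera(name): name is "scene" or "side" or "wrist"; returns a dict with "color" (400x640x3 uint8, red, green, blue), "range_z" (400x640 float32, mm along the optical axis (not along the pixel's ray), 0 where there is no reading), "camera_matrix" (3x3 intrinsics, pixels), "T" (4x4, takes a point from camera to world coordinates). Camera axes: x right, y down, z forward; pixel columns grow to the right and rows downward; lengths in mm; the calibration is good to about 2 mm. A picture is of the moment at which its call begins.
- manip.sign_off(): hands the job in; it is judged then, once.
The state is a dict: "clock": time; "joints": joint angles; "qd": joint speeds; "effort": joint torques, N m; "eef_pos": TCP position; "eef_rot": TCP orientation; "wrist_force": force on the tool from outside, world axes, zero at the start; "moment": the same for the moment, N m; "finger_gap": finger opening in mm; "finger_force": force on a finger pad.
Only numpy, scipy, OpenCV 4.12 (cv2) and the standard library are available. Lean on these libraries where they do the work, as an engineer would, in place of code of your own. Each camera call takes 0.05 s, during which the arm holds its last target. There are 200 camera calls.

## Working session

There is one attempt and no reset: what is moved stays moved. The work goes in short steps, Python scripts to look and compute and a shell command to move; the robot and the scene stay as the last step left them, time stands still between calls to the robot, and variables do not carry over. Pictures are saved under pics/ and viewed, at most 14 in all, crops included, and the job is handed in when it is done.

```bash
ls; mkdir -p pics; python3 - <<'E'
from cell import manip
import cv2,numpy as np
print(manip.read_state())
for n in ["scene","side"]:
    c=manip.camera(n); cv2.imwrite(f"pics/{n}0.png",c["color"][:,:,::-1]); np.savez(f"pics/{n}0.npz",**c)
    print(n,c["camera_matrix"],c["T"])
E
```

```text
pics
{'clock': 0.0, 'joints': array([-1.36758912e+00,  3.00469554e-01,  1.52160997e+00, -2.56843788e-05,
        1.32074723e+00, -6.66150106e-02]), 'qd': array([-0.00071372, -0.00132364,  0.00134983,  0.00045542,  0.00049648,
       -0.00091639]), 'effort': array([-1.79866092e-04, -5.31812167e+01, -3.52737522e+01,  7.08525768e-02,
        2.44601921e-02, -1.08668087e-04]), 'eef_pos': array([ 146.52166161, -529.77435027,  165.57500511]), 'eef_rot': array([-3.14035963e+00, -5.73263551e-05,  2.69828553e-01]), 'wrist_force': array([-0.0771231 , -0.41429329,  0.09797412]), 'moment': array([-0.0077018 ,  0.02575354,  0.00721129]), 'finger_force': 0.0, 'finger_gap': 93.89384229207002}
scene [[409.59897317   0.         320.8057854 ]
 [  0.         409.59897317 201.18287716]
 [  0.           0.           1.        ]] [[ 4.99124658e-01 -3.83453133e-01  7.77070312e-01 -4.66311061e+02]
 [-8.66328495e-01 -2.01471510e-01  4.57038477e-01 -6.65413250e+02]
 [-1.86953065e-02 -9.01317328e-01 -4.32755774e-01  6.17194041e+02]
 [ 0.00000000e+00  0.00000000e+00  0.00000000e+00  1.00000000e+00]]
side [[370.73039464   0.         324.15575894]
 [  0.         370.73039464 200.68076478]
 [  0.           0.           1.        ]] [[-9.68039812e-01 -1.27189489e-01  2.16152159e-01  3.38430272e+02]
 [-2.49724459e-01  4.09228542e-01 -8.77593126e-01  8.36723149e+02]
 [ 2.31649880e-02 -9.03523566e-01 -4.27911848e-01  4.83725159e+02]
 [ 0.00000000e+00  0.00000000e+00  0.00000000e+00  1.00000000e+00]]
```

View pics/scene0.png

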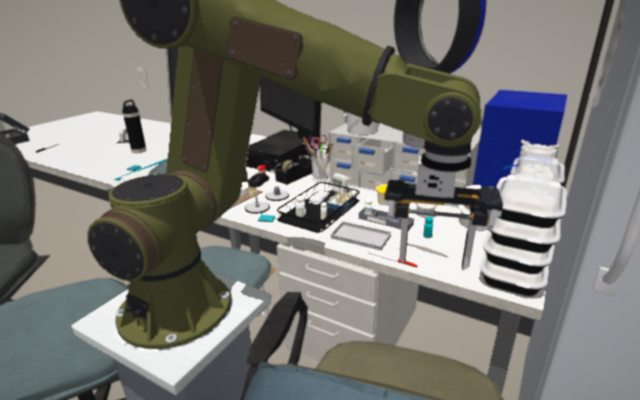

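View pics/side0.png

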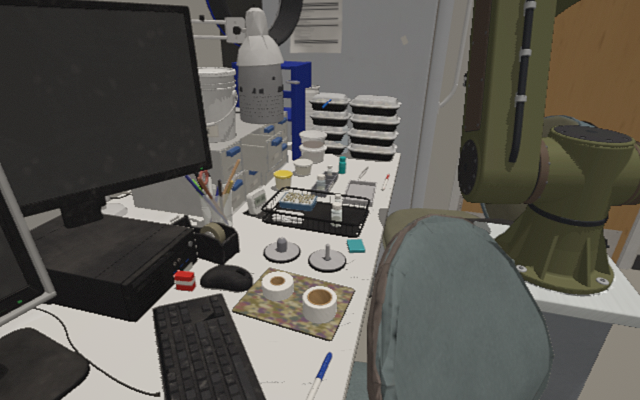

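Scene view: stands near (257,207),(277,192), wire tray (320,205), steel tray (361,236), red item (407,264). Side view: rolls on the mat at (278,287) and (319,303), stands at (282,250) and (327,260), wire tray (318,210). Next, enlarged crops.

```bash
cat > h.py <<'E'
import numpy as np,cv2,json
from cell import manip
from scipy.spatial.transform import Rotation as R
def shot(n,tag):
    c=manip.camera(n); cv2.imwrite(f"pics/{tag}.png",c["color"][:,:,::-1]); np.savez(f"pics/{tag}.npz",**c); return c
def load(tag): return dict(np.load(f"pics/{tag}.npz"))
def crop(tag,x0,y0,w,h,s):
    im=cv2.imread(f"pics/{tag}.png")[y0:y0+h,x0:x0+w]
    im=cv2.resize(im,None,fx=s,fy=s,interpolation=cv2.INTER_CUBIC)
    step=20
    for x in range(-(-x0//step)*step,x0+w,step): cv2.putText(im,str(x),(int((x-x0)*s),10),0,.35,(0,0,255),1); cv2.line(im,(int((x-x0)*s),12),(int((x-x0)*s),18),(0,0,255),1)
    for y in range(-(-y0//step)*step,y0+h,step): cv2.putText(im,str(y),(0,int((y-y0)*s)+4),0,.35,(0,0,255),1)
    cv2.imwrite(f"pics/{tag}_crop{x0}.png",im)
def ray(c,u,v):
    K,T=c["camera_matrix"],c["T"]; d=T[:3,:3]@np.linalg.solve(K,[u,v,1.]); return T[:3,3],d
def onz(c,u,v,z):
    o,d=ray(c,u,v); return o+d*(z-o[2])/d[2]
def dep(c,u,v,r=1):
    z=c["range_z"][int(v)-r:int(v)+r+1,int(u)-r:int(u)+r+1]; z=np.median(z[z>0]); o,d=ray(c,u,v); return o+d*z
def cloud(c):
    vv,uu=np.mgrid[:400,:640]; K,T=c["camera_matrix"],c["T"]; z=c["range_z"]
    p=np.stack([(uu-K[0,2])/K[0,0]*z,(vv-K[1,2])/K[1,1]*z,z],-1); P=p@T[:3,:3].T+T[:3,3]; P[z<=0]=np.nan; return P
def ortho(tag,x0,x1,y0,y1,z,px=0.5):
    "plane-z top-down rectified image: column = (y1-y)/px, row=(x1-x)/px"
    c=load(tag); K,T=c["camera_matrix"],c["T"]; ys,xs=np.meshgrid(np.arange(y1,y0,-px),np.arange(x1,x0,-px))
    P=np.stack([xs,ys,np.full_like(xs,z)],-1); p=(P-T[:3,3])@T[:3,:3]; 
    return cv2.remap(c["color"][:,:,::-1].copy(),((p[...,0]/p[...,2])*K[0,0]+K[0,2]).astype(np.float32),((p[...,1]/p[...,2])*K[1,1]+K[1,2]).astype(np.float32),cv2.INTER_CUBIC)
def tri(obs):
    "obs: list of (cam,u,v)"
    A=np.zeros((3,3));b=np.zeros(3)
    for c,u,v in obs:
        o,d=ray(c,u,v); d/=np.linalg.norm(d); M=np.eye(3)-np.outer(d,d); A+=M;b+=M@o
    return np.linalg.solve(A,b)
def goto(x,y,z,yaw):
    "delta of a tool-down pose in tool axes, units of the rows"
    s=manip.read_state(); r=R.from_euler('xyz',s["eef_rot"]); t=R.from_euler('xyz',[np.pi,0,yaw])
    d=r.inv().apply(np.array([x,y,z])-s["eef_pos"])/40; w=(r.inv()*t).as_rotvec()/np.pi
    print("shift units",d.round(2),"turn units",w.round(3),"| rows lin",np.abs(d*40).max()/40,"rot rows",np.linalg.norm(w)*180/10.7)
E
python3 - <<'E'
from h import *
crop("side0",220,150,190,180,3.3)
crop("scene0",230,170,240,110,3.3)
s=load("side0")
for n,p in dict(narrow=(278,279),wide=(319,293),r2=(305,297),mat=(262,305),hub=(282,240),pin=(327,246),footh=(270,252),footp=(315,262),st=(361,190),tray=(300,222),blue=(356,246)).items(): print(n,dep(s,*p).round(1))
E
```

```text
narrow [568.9 271.3  21.2]
wide [476.2 299.2  29.1]
r2 [494.5 328.9  39.2]
mat [578.6 331.6   2.8]
hub [603.2 154.6  38.2]
pin [497. 156.  42.]
footh [629.1 165.9   8. ]
footp [518.9 174.4   7.5]
st [ 487.7 -267.3    1.2]
tray [607.2   8.7   7.9]
blue [442.7  83.    7.5]
```

View pics/side0_crop220.png

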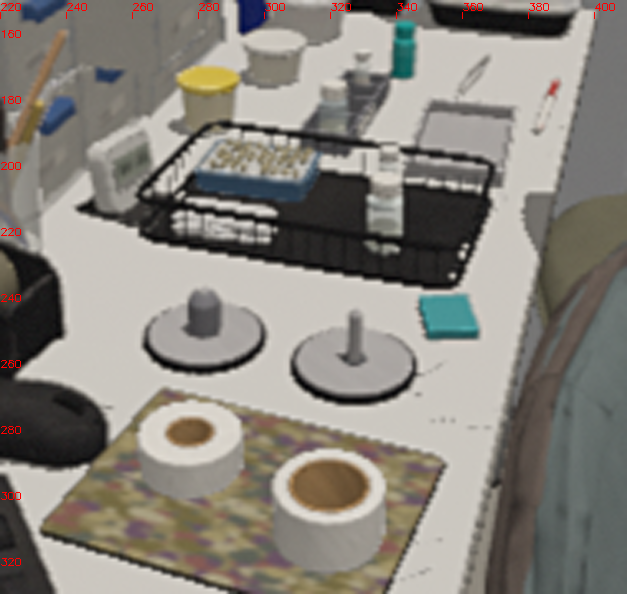

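View pics/scene0_crop230.png

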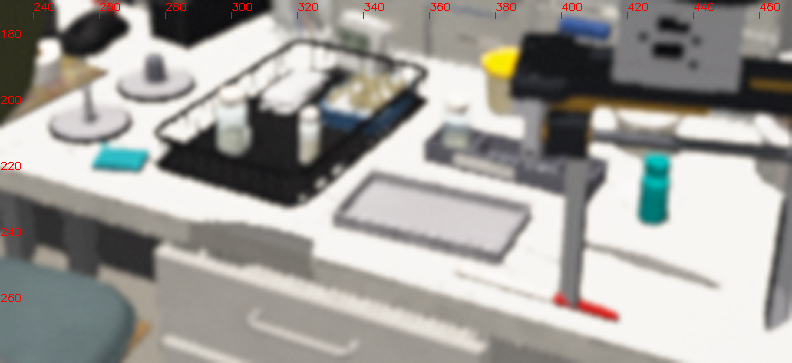

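Crops: narrow roll (hole at 278,281 side), wide roll (318,296), hub stand (282,240), pin stand (327,246), slim & wide vials in the tray front (near 336,205 side; 299 and 320 scene), vial box behind the steel tray, forceps near (358,170 side; 425,250 scene), red scalpel as look-alike. Teal vial is a decoy.

```bash
python3 - <<'E'
from h import *
s=load("side0");c=load("scene0")
for n,p in dict(forceps=(358,170),forc2=(362,165),vb=(328,185),vb2=(341,165),vialA=(320,178),vialB=(330,167)).items(): print("side",n,dep(s,*p).round(1))
for n,p in dict(f1=(408,246),f2=(443,256),w=(298,205),s=(320,205),vb=(372,215),vb2=(405,225),stL=(330,236),stR=(381,247),stb=(344,222),str=(389,233)).items(): print("scene",n,dep(c,*p).round(1))
shot("wrist","w0"); print(load("w0")["T"].round(3).tolist(),load("w0")["camera_matrix"][0])
E
```

```text
side forceps [ 529.7 -455.    -1.6]
side forc2 [ 524.2 -514.5   -1.7]
side vb [ 590.5 -233.1   19.5]
side vb2 [ 582.9 -394.    33.1]
side vialA [ 607.6 -194.9   56.2]
side vialB [ 606.8 -323.7   47.4]
scene f1 [ 5.038e+02 -3.765e+02 -1.000e-01]
scene f2 [ 495.9 -476.6    2.3]
scene w [499.4 -13.5  47.2]
scene s [599.  -35.4   8.9]
scene vb [ 590.8 -228.    21.8]
scene vb2 [ 122.6 -481.9  281.3]
scene stL [ 437.2 -162.7    7.6]
scene stR [ 449.3 -317.1    9.1]
scene stb [ 524.5 -164.    12.5]
scene str [ 525.7 -310.4   12.8]
[[0.266, -0.935, -0.234, 213.157], [-0.964, -0.258, -0.063, -512.445], [-0.001, 0.242, -0.97, 385.289], [0.0, 0.0, 0.0, 1.0]] [338.34098738   0.         317.70921838]
```

View pics/w0.png

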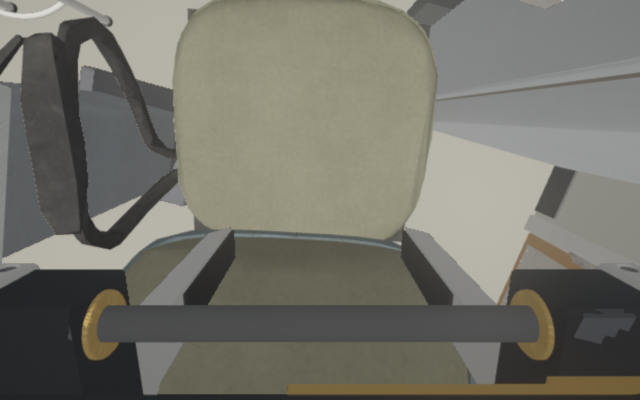

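Wrist camera: sees forward of the tool (image up = tool +x, right = tool +y), fingers low in the image. Now raise and go over the desk.

```bash
python3 - <<'E'
from h import *
goto(440,-290,300,0)
E
```

```text
shift units [ 8.67 -3.83 -3.35] turn units [-0.     0.     0.086] | rows lin 8.669814554637512 rot rows 1.4445978587270234
```

```bash
python3 -m creep '0 0 -1 0 0 0; 0 0 -1 0 0 0; 0 0 -1 0 0 0; 0.8 -0.4 -.35 0 0 0; 0.9 -0.4 0 0 0 0; 0.9 -0.4 0 0 0 0; 0.9 -0.4 0 0 0 0; 0.9 -0.4 0 0 0 0; 0.9 -0.4 0 0 0 0; 0.9 -0.4 0 0 0 0; 0.9 -0.4 0 0 0 0; 0.9 -0.4 0 0 0 0; 0.67 -0.23 0 0 0 .043; 0 0 0 0 0 .043;0 0 0 0 0 0;0 0 0 0 0 0'; python3 - <<'E'
from h import *
shot("wrist","w1"); shot("scene","scene1")
E
```

```text
clock: 2.15
eef_pos: [439.8, -290.2, 300.1]
eef_rot: [-3.141, 0.0, 0.002]
wrist_force: [0.6, -0.6, 0.6]
finger_gap: 94.3
finger_force: 0.0
```

View pics/w1.png

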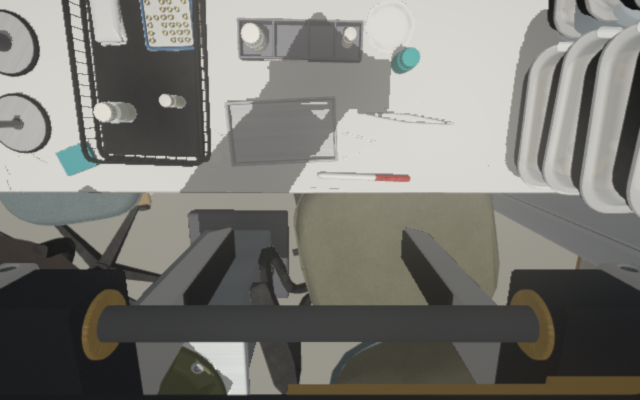

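Wrist view shows wire tray with wide vial cap (103,112) and slim vial cap (166,100), vial box (300,40), steel tray (283,130), forceps (410,119), scalpel (365,177), and stands at left edge. I'll measure from depth, then crop.

```bash
python3 - <<'E'
from h import *
c=load("w1"); P=cloud(c)
print(dep(c,283,130),dep(c,480,80),dep(c,150,140))
def comps(lo,hi,mn=15,x=(380,680)):
    m=((P[...,2]>lo)&(P[...,2]<hi)&(P[...,0]>x[0])&(P[...,0]<x[1])).astype(np.uint8); m[190:]=0
    n,l,st,ce=cv2.connectedComponentsWithStats(m)
    for i in range(1,n):
        if st[i,4]>=mn:
            q=P[l==i]; print((lo,hi),st[i,4],ce[i].round(0),"med",np.median(q,0).round(1),"mid",((q.min(0)+q.max(0))/2).round(1),"ext",np.ptp(q,axis=0).round(0))
comps(46,53,10); comps(56,66,10); comps(18,28,60); comps(11,20,60)
crop("w1",60,0,400,190,2)
E
```

```text
[ 487.42510148 -239.15486055    4.28302756] [ 5.58940000e+02 -5.26744083e+02  4.09293737e-01] [472.6882569  -40.92698545   8.74672727]
(46, 53) 198 [575.  15.] med [ 632.1 -613.2   49.1] mid [ 631.  -619.4   49.5] ext [37. 27.  7.]
(46, 53) 69 [257.  41.] med [ 599.2 -215.    47.6] mid [ 605.5 -208.9   49.5] ext [22. 23.  7.]
(46, 53) 11 [347.  40.] med [ 602.4 -328.1   48.8] mid [ 603.7 -329.6   50.1] ext [ 5. 10.  6.]
(46, 53) 11 [70. 53.] med [585.8  32.4  46.8] mid [586.9  31.8  46.8] ext [7. 3. 2.]
(46, 53) 752 [540. 115.] med [ 511.6 -589.6   49.7] mid [ 504.1 -597.4   49.5] ext [165.  25.   7.]
(46, 53) 115 [117. 112.] med [512.7 -22.3  50.5] mid [513.2 -18.8  49.5] ext [27. 16.  7.]
(46, 53) 10 [201. 147.] med [ 466.5 -128.5   46.5] mid [ 465.9 -128.4   46.5] ext [8. 4. 1.]
(56, 66) 151 [585.  20.] med [ 622.4 -619.7   61.2] mid [ 628.7 -617.5   61. ] ext [32. 31. 10.]
(56, 66) 291 [251.  34.] med [ 606.4 -208.2   64.7] mid [ 607.3 -207.2   61. ] ext [24. 24. 10.]
(56, 66) 316 [410.  57.] med [ 580.3 -407.    61.9] mid [ 580.8 -407.5   60.3] ext [24. 23.  9.]
(56, 66) 77 [549
[... 1067 characters left out ...]
 -22.5  15.5] ext [44. 12.  9.]
(11, 20) 101 [249.  29.] med [ 631.6 -189.8   15.9] mid [ 611.2 -205.9   15.5] ext [43. 43.  9.]
(11, 20) 104 [ 6. 43.] med [603.9 137.6  15.4] mid [605.8 142.5  15.5] ext [24. 16.  9.]
(11, 20) 66 [267.  59.] med [ 584.2 -223.    14.5] mid [ 584.2 -217.2   15.7] ext [ 2. 65.  9.]
(11, 20) 65 [205.  78.] med [ 558.6 -131.    11.9] mid [ 559.7 -131.3   15.4] ext [43.  5.  9.]
(11, 20) 130 [521. 116.] med [ 506.9 -585.4   13.9] mid [ 506.3 -585.5   14.5] ext [122.   4.   7.]
(11, 20) 1117 [279. 130.] med [ 489.3 -233.    17.6] mid [ 486.  -237.6   15.5] ext [ 99. 161.   9.]
(11, 20) 62 [132. 112.] med [513.  -24.2  15.9] mid [513.  -22.   15.5] ext [25.  9.  9.]
```

View pics/w1_crop60.png

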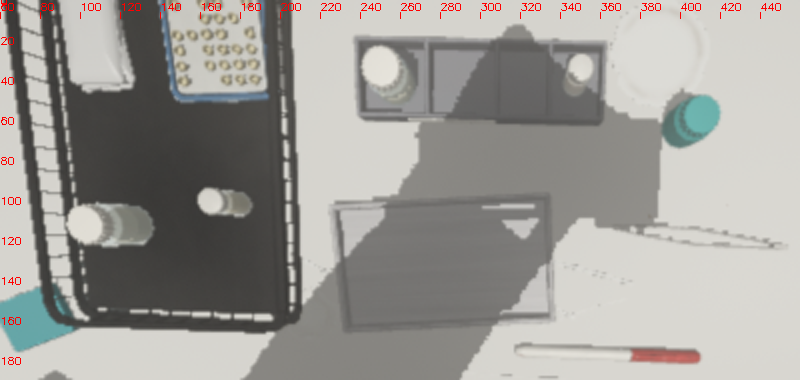

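Crop gives: slim cap (164.5,101), wide cap (103.5,112.5), forceps ends ≈(361,113)…(452.5,123.5), steel tray corners (226,102),(335,98),(336,159),(233,164), box rim (239,19)-(361,21)-(360,61)-(240,59).

```bash
python3 - <<'E'
from h import *
w=load("w1");s=load("side0");c=load("scene0")
print("slim",onz(w,164.5,101,58).round(1),"tri",tri([(w,164.5,101),(s,337.5,195),(c,321,203)]).round(1))
print("wide",onz(w,103.5,112.5,68).round(1),"tri",tri([(w,103.5,112.5),(s,336,203),(c,299.5,198.5)]).round(1))
A,B=onz(w,361,113,4),onz(w,452.5,123.5,4); d=B-A
print("forc",A.round(1),B.round(1),np.linalg.norm(d),(A+B)/2,np.arctan2(d[1],d[0]))
print("tri ends",tri([(w,361,113),(s,358.8,179.4)]).round(1),tri([(w,452.5,123.5),(s,368.5,167.6),(c,447.6,257)]).round(1))
print("steel",[onz(w,*p,16).round(1)[:2].tolist() for p in [(226,102),(335,98),(336,159),(233,164)]])
print("box",[onz(w,*p,24).round(1)[:2].tolist() for p in [(239,19),(361,21),(360.5,61),(240,59)]])
P=np.concatenate([cloud(s).reshape(-1,3),cloud(load("scene1")).reshape(-1,3)])
for y in range(-500,400,50):
    q=P[(P[:,1]>y)&(P[:,1]<y+50)&(P[:,0]>520)&(P[:,0]<800)&(P[:,2]>90)&(P[:,2]<420)]
    print(y,len(q),np.percentile(q[:,0],[1,5,20]).round(0) if len(q) else '')
E
```

```text
slim [526.7 -90.1  58. ] tri [526.8 -85.6  57. ]
wide [511.9 -14.   68. ] tri [513.3 -12.3  65.8]
forc [ 512.2 -354.9    4. ] [ 497.3 -491.4    4. ] 137.3755860961307 [ 504.73693685 -423.1542818     4.        ] -1.6796186122908372
tri ends [ 511.1 -355.4    1.5] [ 496.5 -490.1    1.4]
steel [[527.1, -159.7], [532.8, -315.6], [445.7, -318.3], [438.0, -164.4]]
box [[633.2, -185.9], [631.0, -348.5], [581.1, -349.5], [583.4, -184.5]]
-500 1479 [675. 688. 750.]
-450 42 [787. 789. 791.]
-400 298 [783. 785. 789.]
-350 1399 [762. 764. 768.]
-300 1731 [762. 765. 768.]
-250 520 [729. 734. 783.]
-200 634 [717. 720. 730.]
-150 597 [715. 718. 728.]
-100 856 [682. 685. 732.]
-50 584 [689. 694. 707.]
0 200 [767. 769. 774.]
50 308 [749. 753. 761.]
100 297 [762. 763. 771.]
150 8 [797. 797. 798.]
200 22 [772. 774. 781.]
250 197 [767. 770. 775.]
300 234 [764. 769. 776.]
350 282 [767. 769. 774.]
```

Everything fits its stated heights (tops 57/66 mm, within tolerance). Move over the forceps for a second look.

```bash
python3 -m creep '.4 .8 .9 0 0 0;.4 .8 .9 0 0 0;.4 .8 .9 0 0 0;.4 .8 .9 0 0 0;0 .1 .9 0 0 0;0 0 0 0 0 -.055;0 0 0 0 0 -.055;0 0 0 0 0 -.055;0 0 0 0 0 -.055;0 0 0 0 0 -.055;0 0 0 0 0 -.055;0 0 0 0 0 -.055;0 0 0 0 0 -.055;0 0 0 0 0 -.025;0 0 0 0 0 0;0 0 0 0 0 0' .3 10; python3 - <<'E'
from h import *
shot("wrist","w2"); crop("w2",200,60,240,240,2.5)
E
```

```text
clock: 4.25
eef_pos: [503.8, -422.1, 120.1]
eef_rot: [-3.142, -0.0, 1.459]
wrist_force: [-0.3, -0.3, 0.6]
finger_gap: 65.7
finger_force: 0.0
```

View pics/w2_crop200.png

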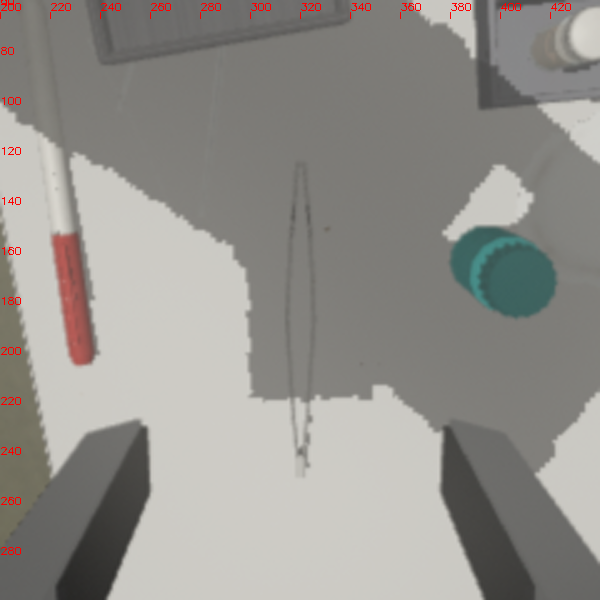

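Forceps run vertically in the image from (320,125) to (320,250), aligned with the tool x axis.

```bash
python3 - <<'E'
from h import *
w=load("w2");v=load("w1")
A,B=onz(w,320,125,4),onz(w,320,250,4);d=A-B
print(A,B,np.linalg.norm(d),(A+B)/2,np.arctan2(d[1],d[0]))
print("tri",tri([(w,320,125),(v,361,113)]),tri([(w,320,250),(v,452.5,123.5)]), dep(w,310,180))
print("fixed slim cap z51+3",onz(w,440-7,75,54))
m=(A+B)/2; goto(m[0],m[1],3,np.arctan2(d[1],d[0]))
E
```

```text
[ 512.00454138 -363.00664451    4.        ] [ 497.64187232 -491.94841034    4.        ] 129.73922011875504 [ 504.82320685 -427.47752743    4.        ] 1.4598648077522378
tri [ 512.55895461 -365.44597455  -81.55514235] [ 497.66254464 -489.02954598   10.64699913] [ 495.84487884 -416.32863878    0.6777493 ]
fixed slim cap z51+3 [ 605.6301242  -332.99599498   54.        ]
shift units [-0.13  0.04  2.93] turn units [-0. -0. -0.] | rows lin 2.928441306062813 rot rows 0.003901048865889627
```

```bash
python3 -m creep '-.13 .04 .9 0 0 0;0 0 .9 0 0 0;0 0 .7 0 0 0;0 0 .3 0 0 0;0 0 .1 0 0 0;0 0 0 0 0 0' && python3 -m creep '0 0 0 0 0 0;0 0 0 0 0 0;0 0 0 0 0 0;0 0 0 0 0 0' .95 15; python3 -m creep '0 0 -.5 0 0 0;0 0 -.9 0 0 0;0 0 -.6 0 0 0;0 0 0 0 0 0'; python3 - <<'E'
from h import *
w=load("w1")
# tray centre from corners incl. both views
q=np.array([onz(w,*p,16)[:2] for p in [(226,102),(335,98),(336,159),(233,164)]]); print(q.mean(0))
m=q.mean(0); goto(m[0],m[1],40,np.pi/2-.02)
E
```

```text
clock: 5.05
eef_pos: [505.3, -427.7, 5.0]
eef_rot: [3.141, 0.001, 1.46]
wrist_force: [-0.4, -0.2, -0.6]
finger_gap: 65.9
finger_force: 0.0
clock: 5.55
eef_pos: [505.0, -427.4, 4.3]
eef_rot: [3.141, 0.0, 1.46]
wrist_force: [0.2, 0.4, -0.4]
finger_gap: 29.3
finger_force: 0.0
clock: 6.05
eef_pos: [505.9, -428.2, 87.3]
eef_rot: [3.138, 0.003, 1.46]
wrist_force: [-1.0, -0.1, 0.2]
finger_gap: 4.6
finger_force: 0.0
[ 485.88237677 -239.49510374]
shift units [ 4.64 -1.02  1.16] turn units [ 0.001  0.001 -0.029] | rows lin 4.637356743722063 rot rows 0.4844254799714536
```

Fingers are slower than I assumed (≈75 mm/s), so the lift missed it. Reopen and check that the forceps have not moved by differencing at the earlier pose.

```bash
python3 -m creep '.15 -.04 -.82 0 0 0;0 0 0 0 0 0;0 0 0 0 0 0;0 0 0 0 0 0;0 0 0 0 0 0;0 0 0 0 0 0;0 0 0 0 0 0' .3 15; python3 - <<'E'
from h import *
a=load("w2");b=shot("wrist","w3")
d=np.abs(a["color"].astype(int)-b["color"]).sum(2)[100:270,300:345]; print((d>60).sum(), d.mean())
goto(504.8,-427.5,3,1.46)
E
```

```text
clock: 6.92
eef_pos: [504.0, -421.2, 116.8]
eef_rot: [-3.141, -0.0, 1.46]
wrist_force: [0.4, 0.1, 0.2]
finger_gap: 65.4
finger_force: 0.0
110 3.808627450980392
shift units [-0.15  0.04  2.85] turn units [-0. -0.  0.] | rows lin 2.84681148986919 rot rows 0.002355580377852645
```

Unmoved. Down again, with the fingers given time to close.

```bash
python3 -m creep '-.15 .04 .9 0 0 0;0 0 .9 0 0 0;0 0 .7 0 0 0;0 0 .3 0 0 0;0 0 .05 0 0 0;0 0 0 0 0 0;0 0 0 0 0 0' .6 && python3 -m creep '0 0 0 0 0 0;0 0 0 0 0 0;0 0 0 0 0 0;0 0 0 0 0 0;0 0 0 0 0 0;0 0 0 0 0 0' .97 15
```

```text
clock: 7.85
eef_pos: [505.4, -427.8, 4.1]
eef_rot: [3.14, 0.001, 1.46]
wrist_force: [-0.8, -0.4, -0.5]
finger_gap: 37.3
finger_force: 0.0
clock: 8.6
eef_pos: [505.0, -427.4, 2.9]
eef_rot: [-3.142, -0.0, 1.46]
wrist_force: [-0.5, 0.2, 0.4]
finger_gap: 3.0
finger_force: 0.0
```

```bash
python3 - <<'E'
from h import *
shot("wrist","w4"); crop("w4",200,60,240,240,2.5)
E
```

```text
(no output)
```

View pics/w4_crop200.png

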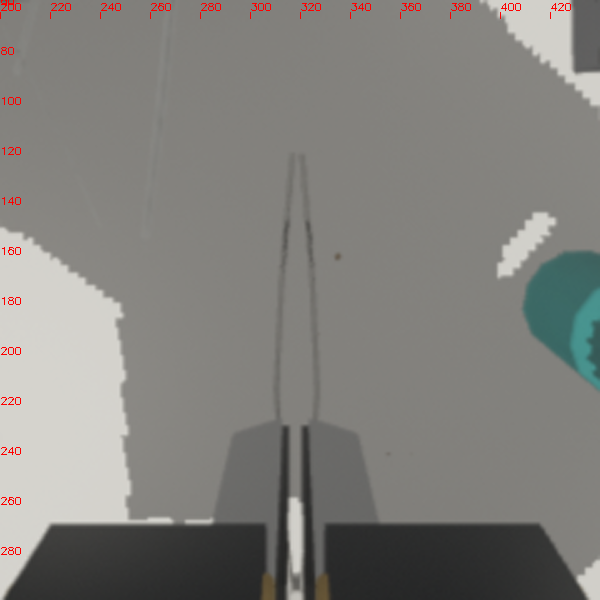

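Fingers straddle nothing though the forceps outline runs under them; check the forceps' height from depth.

```bash
python3 - <<'E'
from h import *
P=cloud(load("w4"))
for r in (124,135,150,165,180,200,215,224): print(r,P[r,306:334,2].round(0).tolist())
P=cloud(load("w3"))
for r in (130,150,180,200,220,235,245,250): print(r,P[r,308:332,2].round(0).tolist())
E
python3 -m creep '0 0 0 0 0 0;0 0 0 0 0 0;0 0 0 0 0 0' 1 15
```

```text
124 [0.0, 1.0, 1.0, 1.0, 1.0, -0.0, 1.0, 1.0, 1.0, 6.0, 6.0, 5.0, 0.0, 0.0, 6.0, 6.0, 1.0, 1.0, 0.0, -0.0, 1.0, 1.0, 1.0, 1.0, 1.0, 1.0, 1.0, -0.0]
135 [1.0, 1.0, 2.0, 1.0, 1.0, 1.0, 1.0, -1.0, 0.0, 8.0, 6.0, -0.0, 0.0, 1.0, 2.0, 7.0, 7.0, 0.0, 0.0, 1.0, -0.0, 0.0, 0.0, 2.0, 1.0, 1.0, 1.0, 1.0]
150 [1.0, 1.0, -0.0, 2.0, -1.0, 1.0, 2.0, 7.0, 8.0, 2.0, 0.0, -0.0, 1.0, 1.0, 1.0, 3.0, 7.0, 7.0, 1.0, -0.0, 1.0, 1.0, 2.0, 1.0, -0.0, -0.0, 1.0, -0.0]
165 [0.0, 2.0, 1.0, 0.0, 1.0, 1.0, 7.0, 7.0, 1.0, 2.0, 1.0, 1.0, 1.0, 0.0, 1.0, 2.0, 2.0, 8.0, 9.0, 1.0, 0.0, 0.0, 1.0, 1.0, 1.0, 1.0, 2.0, 0.0]
180 [1.0, 1.0, 1.0, -0.0, -0.0, 7.0, 8.0, -1.0, 1.0, 1.0, 0.0, 0.0, 1.0, 1.0, 1.0, 1.0, 1.0, 1.0, 8.0, 7.0, 0.0, 1.0, -0.0, 1.0, -0.0, 1.0, 0.0, 1.0]
200 [1.0, 0.0, 2.0, 1.0, 9.0, 8.0, 0.0, 3.0, 1.0, 1.0, 1.0, 1.0, 1.0, 1.0, 2.0, 1.0, 1.0, 0.0, -0.0, 9.0, 9.0, 0.0, 1.0, 0.0, -0.0, 1.0, 1.0, 1.0]
215 [1.0, 1.0, 1.0, 10.0, 10.0, 1.0, 0.0, 2.0, 1.0, 2.0, -0.0, -0.0, 0.0, 1.0, 1.0, 1.0, 1.0, -0.0, 1.0, 1.0, 9.0, 9.0, 1.0, -0.0, 1.0, 0.0, 0.0, -0.0]
224 [0.0, 0.0, 1.0, 1.0, 10.0, 8.0, -0.0, 0.0, 1.0, -0.0, 
[... 550 characters left out ...]
.0, 0.0, 1.0, 11.0, 1.0, 2.0, 1.0, 1.0, 1.0, 1.0, 0.0]
220 [1.0, 1.0, 2.0, 2.0, 1.0, 1.0, 1.0, 1.0, 10.0, 0.0, 2.0, 2.0, 2.0, 1.0, 1.0, 10.0, 1.0, 0.0, 1.0, 1.0, 1.0, -0.0, 2.0, 2.0]
235 [0.0, 1.0, 1.0, 2.0, -0.0, 1.0, 0.0, 1.0, 1.0, 9.0, 0.0, 0.0, 1.0, 9.0, 9.0, 2.0, 1.0, 1.0, 0.0, 0.0, 1.0, 1.0, 1.0, 1.0]
245 [0.0, 0.0, 1.0, 1.0, 1.0, 1.0, 0.0, 0.0, 1.0, 1.0, 9.0, 9.0, 10.0, 11.0, 0.0, 0.0, 1.0, 0.0, 2.0, 0.0, 3.0, 1.0, 0.0, 0.0]
250 [1.0, 2.0, 1.0, 1.0, 1.0, 1.0, 0.0, 0.0, 1.0, -0.0, 10.0, 9.0, 9.0, 9.0, 0.0, 1.0, -0.0, 0.0, 2.0, 1.0, 1.0, 0.0, 1.0, -1.0]
clock: 9.02
eef_pos: [505.0, -427.4, 2.9]
eef_rot: [-3.142, -0.0, 1.46]
wrist_force: [-0.3, 0.4, 0.5]
finger_gap: 0.7
finger_force: 0.0
```

```bash
python3 -m creep '0 0 0 0 0 0' ; python3 - <<'E'
from h import *
c=shot("wrist","w5");P=cloud(c)
for r in range(218,250,3): print(r,P[r,296:344:3,2].round(0).tolist())
print(P[228:240:3,300].round(0).tolist(),P[228:240:3,335].round(0).tolist(), manip.read_state()["finger_gap"])
crop("w5",260,180,120,90,6)
E
```

```text
clock: 9.15
eef_pos: [505.0, -427.4, 2.9]
eef_rot: [-3.142, -0.0, 1.46]
wrist_force: [0.2, -0.6, 0.9]
finger_gap: 0.3
finger_force: 0.0
218 [2.0, 1.0, 2.0, 1.0, 0.0, 5.0, 0.0, 0.0, -0.0, -0.0, 10.0, 1.0, 1.0, 1.0, 1.0, 2.0]
221 [1.0, 1.0, 0.0, 1.0, 0.0, 7.0, 1.0, 1.0, 0.0, -0.0, 10.0, 1.0, 0.0, 0.0, 0.0, 1.0]
224 [0.0, 0.0, 0.0, 0.0, 1.0, 8.0, 1.0, -1.0, 1.0, 1.0, 10.0, -0.0, 1.0, 1.0, -0.0, 0.0]
227 [1.0, 0.0, 1.0, 2.0, 0.0, 9.0, 42.0, 0.0, 1.0, 2.0, 10.0, 1.0, 0.0, -0.0, 1.0, 1.0]
230 [2.0, 1.0, 1.0, 48.0, 48.0, nan, 48.0, 44.0, 44.0, 48.0, 49.0, 49.0, 48.0, 1.0, 1.0, -1.0]
233 [54.0, 53.0, 53.0, 53.0, 53.0, 54.0, 54.0, 49.0, 49.0, 53.0, 53.0, 54.0, 54.0, 54.0, 53.0, 1.0]
236 [59.0, 57.0, 58.0, 57.0, 58.0, 57.0, 58.0, 54.0, 53.0, 57.0, 57.0, 59.0, 58.0, 57.0, 57.0, 56.0]
239 [62.0, 63.0, 62.0, 62.0, 62.0, 63.0, 63.0, 57.0, 57.0, 61.0, 62.0, 62.0, 62.0, 61.0, 63.0, 61.0]
242 [66.0, 66.0, 66.0, 65.0, 66.0, 67.0, 64.0, 63.0, 63.0, 66.0, 65.0, 67.0, 66.0, 66.0, 65.0, 66.0]
245 [70.0, 70.0, 71.0, 70.0, 70.0, 69.0, 66.0, 67.0, 67.0, 70.0, 70.0, 69.0, 68.0, 70.0, 70.0, 71.0]
248 [74.0, 74.0, 74.0, 74.0, 74.0, 74.0, 71.0, 70.0, 70.0, 75.0, 75.0, 74.0, 73.0, 75.0, 74.0, 73.0]
[[491.0, -433.0, 0.0], [495.0, -418.0, 49.0], [496.0, -418.0, 55.0], [496.0, -418.0, 59.0]] [[515.0, -435.0, 1.0], [514.0, -420.0, 49.0], [514.0, -420.0, 55.0], [514.0, -420.0, 59.0]] 0.4096858910448198
```

View pics/w5_crop260.png

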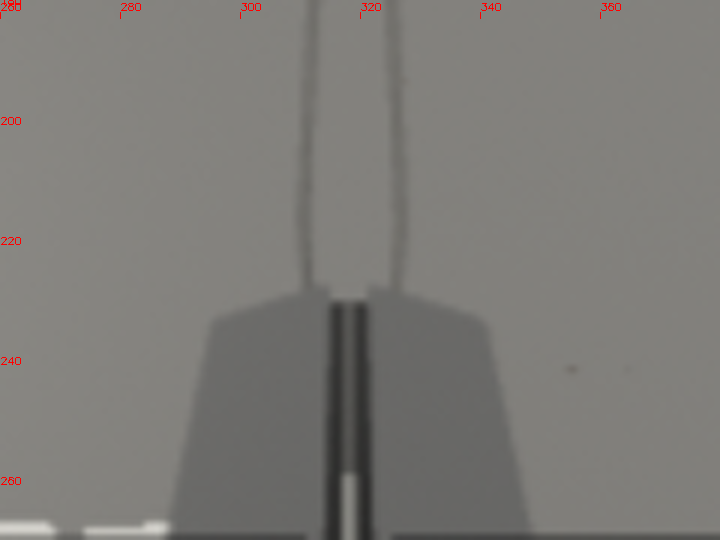

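The visible fingertips stand ~40 mm above the reported TCP. Check independently with the scene camera and the gripper body height.

```bash
python3 - <<'E'
from h import *
P=cloud(load("w5"))
print("body",[P[r,280].round(0).tolist() for r in (266,270,276,285)])
s=load("scene0");P=cloud(s)
for u in (402,404,462,464,466):
    col=P[225:272,u]; print(u,[(225+i,*p.round(0).tolist()) for i,p in enumerate(col) if i>30 and 0<p[0]<300][-3:])
for nm in("scene","side"):
    c=shot(nm,nm+"2");P=cloud(c).reshape(-1,3)
    q=P[(abs(P[:,0]-505)<40)&(abs(P[:,1]+427)<25)&(P[:,2]>15)&(P[:,2]<130)]; print(nm,len(q),np.sort(q[:,2])[:10].round(0))
E
```

```text
body [[474.0, -459.0, 1.0], [498.0, -394.0, 147.0], [499.0, -394.0, 149.0], [499.0, -395.0, 154.0]]
402 [(260, 122.0, -482.0, 212.0), (261, 122.0, -482.0, 210.0), (262, 121.0, -482.0, 208.0)]
404 [(261, 123.0, -485.0, 210.0), (262, 124.0, -485.0, 207.0), (263, 124.0, -485.0, 205.0)]
462 [(268, 149.0, -578.0, 210.0), (269, 149.0, -579.0, 208.0), (270, 147.0, -579.0, 208.0)]
464 [(268, 149.0, -582.0, 212.0), (269, 151.0, -581.0, 208.0), (270, 150.0, -582.0, 207.0)]
466 [(266, 149.0, -584.0, 216.0), (267, 151.0, -584.0, 213.0), (268, 150.0, -584.0, 212.0)]
scene 197 [42. 44. 44. 45. 46. 46. 47. 47. 49. 49.]
side 185 [44. 45. 46. 47. 47. 48. 49. 49. 49. 50.]
```

Both fixed cameras agree: the real fingertips are ≈40 mm higher than the reported TCP (xy agree). So I command z about 40 mm lower, feeling carefully for the desk.

```bash
python3 -m creep '0 0 0 0 0 0;0 0 0 0 0 0;0 0 0 0 0 0;0 0 .4 0 0 0;0 0 .3 0 0 0;0 0 .12 0 0 0;0 0 0 0 0 0;0 0 0 0 0 0' .6 15; python3 -m creep '0 0 .05 0 0 0;0 0 .05 0 0 0;0 0 0 0 0 0'; python3 - <<'E'
from h import *
print(manip.read_state()["eef_pos"])
for nm in("scene","side"):
    c=shot(nm,nm+"3");P=cloud(c).reshape(-1,3)
    for xx in ((465,492),(517,545)):
        q=P[(P[:,0]>xx[0])&(P[:,0]<xx[1])&(abs(P[:,1]+427)<20)&(P[:,2]>4)&(P[:,2]<60)]; print(nm,len(q),np.sort(q[:,2])[:6].round(0))
E
```

```text
clock: 10.3
eef_pos: [505.2, -427.6, -29.5]
eef_rot: [3.141, 0.0, 1.46]
wrist_force: [0.5, 1.1, 0.2]
finger_gap: 37.4
finger_force: 0.0
clock: 10.68
eef_pos: [504.9, -427.3, -34.0]
eef_rot: [-3.141, -0.0, 1.46]
wrist_force: [-0.1, -0.0, 1.2]
finger_gap: 37.6
finger_force: 0.0
[ 504.91231563 -427.29431033  -34.02553449]
scene 127 [ 4.  7.  9.  9. 10. 10.]
scene 104 [4. 6. 6. 7. 7. 7.]
side 58 [ 6.  9. 10. 14. 14. 15.]
side 60 [ 7.  7.  7. 10. 11. 11.]
```

```bash
python3 -m creep '0 0 .05 0 0 0;0 0 0 0 0 0;0 0 0 0 0 0;0 0 0 0 0 0;0 0 0 0 0 0;0 0 0 0 0 0;0 0 0 0 0 0' .95 15; python3 -m creep '0 0 -.4 0 0 0;0 0 -.8 0 0 0;0 0 -.4 0 0 0;0 0 0 0 0 0';  python3 - <<'E'
from h import *
c=shot("wrist","w6"); crop("w6",200,60,240,240,2.5)
goto(486,-240,24,np.pi/2-.025)
E
```

```text
clock: 11.65
eef_pos: [505.0, -427.4, -35.8]
eef_rot: [3.142, 0.0, 1.46]
wrist_force: [0.2, 0.6, 0.7]
finger_gap: 11.7
finger_force: 15.0
clock: 12.15
eef_pos: [505.5, -427.8, 29.6]
eef_rot: [3.14, 0.001, 1.46]
wrist_force: [-0.8, 0.0, -0.6]
finger_gap: 11.5
finger_force: 15.0
shift units [ 4.6  -0.99  0.1 ] turn units [ 0.     0.    -0.027] | rows lin 4.603757547237023 rot rows 0.4572504019295683
```

View pics/w6_crop200.png

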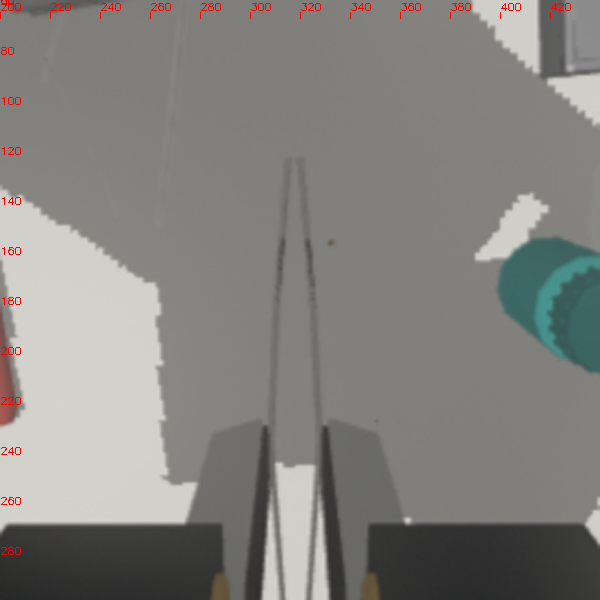

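Forceps are gripped (gap 11.6 mm, 15 N) with both arms between the pads, x-aligned. Carry to the steel tray.

```bash
python3 -m creep '.4 -.1 0 0 0 0;.8 -.18 0 0 0 0;.9 -.18 0 0 0 0;.9 -.18 0 0 0 0;.8 -.18 0 0 0 0;.6 -.12 0 0 0 0;.2 -.05 0 0 0 -.045;0 0 0 0 0 0;0 0 .5 0 0 0;0 0 .5 0 0 0;0 0 .3 0 0 0;0 0 0 0 0 0;0 0 0 0 0 0'; python3 - <<'E'
from h import *
goto(486,-240,-31.5,1.6)
E
```

```text
clock: 13.82
eef_pos: [486.2, -240.4, -23.3]
eef_rot: [3.141, 0.0, 1.601]
wrist_force: [-0.5, 0.6, -0.2]
finger_gap: 11.4
finger_force: 15.0
shift units [ 0.01 -0.    0.2 ] turn units [0. 0. 0.] | rows lin 0.20450990371358269 rot rows 0.006776770204969387
```

Lower, release, lift; then compute the way to the slim vial.

```bash
python3 -m creep '0 0 .1 0 0 0;0 0 .1 0 0 0;0 0 0 0 0 0;0 0 0 0 0 0' && python3 -m creep '0 0 0 0 0 0;0 0 0 0 0 0;0 0 0 0 0 0;0 0 -.3 0 0 0;0 0 -.8 0 0 0;0 0 -1 0 0 0;0 0 -1 0 0 0;0 0 -1 0 0 0;0 0 0 0 0 0' .6; python3 - <<'E'
from h import *
shot("wrist","w7")
w=load("w7")
P=cloud(w); m=(P[...,0]>440)&(P[...,0]<530)&(P[...,1]>-312)&(P[...,1]<-168)&(P[...,2]>8)&(P[...,2]<14)
q=P[m]; mm=(abs(q[:,0]-486)<30); q=q[mm]; print(len(q),q.min(0),q.max(0),np.median(q,0))
goto(528,-90,100,1.6)
E
```

```text
clock: 14.32
eef_pos: [485.9, -240.1, -31.8]
eef_rot: [3.142, 0.0, 1.602]
wrist_force: [-0.5, -1.0, 0.3]
finger_gap: 11.7
finger_force: 15.0
clock: 15.45
eef_pos: [487.1, -240.8, 135.9]
eef_rot: [3.136, 0.003, 1.602]
wrist_force: [0.1, 0.7, -0.5]
finger_gap: 37.5
finger_force: 0.0
339 [ 478.60645063 -311.95450136    8.06391109] [ 515.73699541 -174.99942452   13.97999301] [ 485.56782732 -237.93964472   11.52940086]
shift units [3.73 1.16 0.84] turn units [0.001 0.    0.001] | rows lin 3.7261549591455383 rot rows 0.01780188568230898
```

```bash
python3 -m creep '.8 .2 0 0 0 0;.9 .3 0 0 0 0;.9 .3 0 0 0 0;.7 .3 0 0 0 0;.4 .06 0 0 0 0;0 0 0 0 0 0;0 0 0 0 0 0' .4; python3 - <<'E'
from h import *
c=shot("wrist","w8"); P=cloud(c); print(dep(c,320,120))
for nm,x,y in (("slim",528,-90),("wide",513,-15)):
    near=(abs(P[...,0]-x)<30)&(abs(P[...,1]-y)<30)
    for lo in (50,53,55,57,60,63,65):
        m=near&(P[...,2]>lo)&(P[...,2]<75); q=P[m]
        if len(q)>5: print(nm,lo,len(q),((q.max(0)+q.min(0))/2).round(1),q.mean(0).round(1),np.ptp(q,axis=0).round(0), np.argwhere(m).mean(0).round(1))
crop("w8",140,0,360,240,2.2)
E
```

```text
clock: 16.38
eef_pos: [527.3, -91.5, 131.9]
eef_rot: [-3.141, 0.0, 1.601]
wrist_force: [-0.5, -0.7, -0.0]
finger_gap: 56.4
finger_force: 0.0
[526.72046771 -27.16622471   8.1022068 ]
slim 50 280 [527.4 -90.1  55.7] [527.2 -89.7  58.5] [16. 16. 10.] [193.1 318.7]
slim 53 268 [527.4 -90.1  57.1] [527.2 -89.9  58.8] [16. 16.  7.] [193.4 318.7]
slim 55 262 [527.4 -90.1  58.2] [527.2 -90.1  58.9] [16. 16.  5.] [193.6 318.7]
slim 57 250 [527.  -90.1  59. ] [527.2 -90.3  59. ] [15. 16.  4.] [193.8 318.7]
slim 60 21 [527.4 -90.6  60.4] [527.2 -90.3  60.3] [14. 12.  1.] [194.2 318.8]
wide 50 808 [512.6 -12.2  60.8] [513.  -12.9  66.6] [27. 26. 21.] [102.3 304.1]
wide 53 707 [512.1 -12.4  62.4] [512.5 -12.5  68.7] [24. 24. 18.] [101.8 303.4]
wide 55 705 [512.1 -12.4  64.2] [512.5 -12.5  68.8] [24. 24. 15.] [101.8 303.4]
wide 57 704 [512.1 -12.4  64.7] [512.5 -12.5  68.8] [24. 24. 14.] [101.8 303.4]
wide 60 701 [512.1 -12.4  67.2] [512.4 -12.5  68.8] [24. 24.  9.] [101.8 303.3]
wide 63 700 [512.1 -12.4  68. ] [512.4 -12.5  68.9] [24. 24.  7.] [101.7 303.3]
wide 65 699 [512.  -12.4  68.3] [512.4 -12.5  68.9] [24. 24.  7.] [101.7 303.3]
```

View pics/w8_crop140.png

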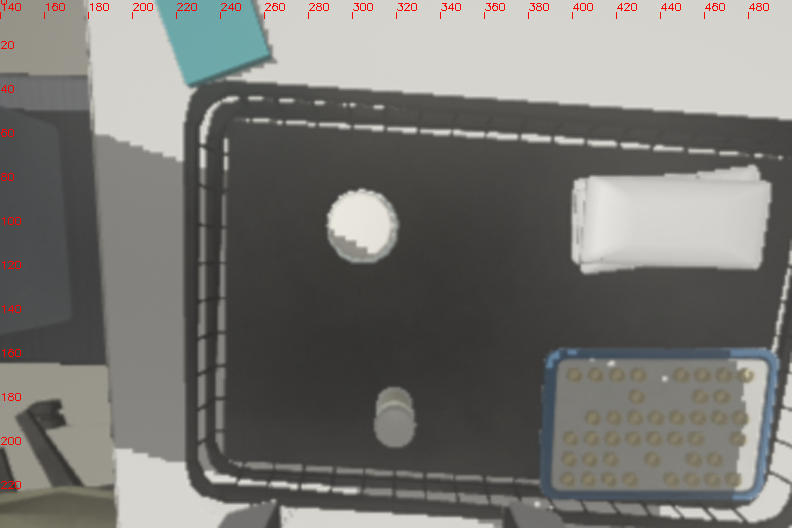

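Wrist view at (527,-91): wide cap (303,102), slim cap (319,194), blue rack left edge (387,200), front wire wall at column ~225. Depth gives slim (527.2,-90.2, top 59), wide (512.3,-12.5, top 69).

```bash
python3 - <<'E'
from h import *
c=load("w8"); print(dep(c,395,200),onz(c,386,200,25),onz(c,400,100,25),dep(c,420,100))
goto(527.2,-90.2,-5,1.6)
E
```

```text
[ 602.31395928 -100.85905854   30.47157801] [ 594.69075977 -102.46067482   25.        ] [600.13724989  -6.69362672  25.        ] [618.84316148  -6.11197277  24.3969734 ]
shift units [ 0.04 -0.    3.43] turn units [-0.  0.  0.] | rows lin 3.4262191575962064 rot rows 0.004477200942002276
```

```bash
python3 -m creep '.04 0 .8 0 0 0;0 0 .9 0 0 0;0 0 .8 0 0 0;0 0 .5 0 0 0;0 0 .3 0 0 0;0 0 .12 0 0 0;0 0 0 0 0 0;0 0 0 0 0 0' && python3 -m creep '0 0 0 0 0 0;0 0 0 0 0 0;0 0 0 0 0 0;0 0 0 0 0 0;0 0 0 0 0 0;0 0 0 0 0 0;0 0 0 0 0 0' .95 10
```

```text
clock: 17.42
eef_pos: [528.0, -89.3, -3.9]
eef_rot: [3.14, 0.0, 1.602]
wrist_force: [0.2, 0.9, 0.2]
finger_gap: 56.5
finger_force: 0.0
clock: 18.3
eef_pos: [527.6, -89.2, -4.7]
eef_rot: [-3.142, -0.0, 1.602]
wrist_force: [0.1, -0.7, 0.3]
finger_gap: 16.9
finger_force: 10.0
```

Gripped the slim vial (16.9 mm, 10 N). Lift and carry to the box, look there.

```bash
python3 -m creep '0 0 -.4 0 0 0;0 0 -.7 0 0 0;0 0 -.7 0 0 0;0 0 -.6 0 0 0;-.4 0 -.1 0 0 0;-.7 0 0 0 0 0;-.9 .2 0 0 0 0;-.9 .3 0 0 0 0;-.9 .4 0 0 0 0;-.7 .4 0 0 0 0;-.4 .3 0 0 0 0;-.1 .1 0 0 0 0;0 0 0 0 0 0;0 0 0 0 0 0'; python3 - <<'E'
from h import *
c=shot("wrist","w9"); P=cloud(c)
m=(P[...,0]>560)&(P[...,0]<660)&(P[...,1]>-370)&(P[...,1]<-160)&(P[...,2]>19)&(P[...,2]<29); m[225:]=0
q=P[m]; r=cv2.minAreaRect(q[:,:2].astype(np.float32)); print(len(q),np.median(q,0).round(1),r, np.percentile(q,[.5,99.5],axis=0).round(1).tolist())
m=(abs(P[...,0]-606)<35)&(abs(P[...,1]+207)<35)&(P[...,2]>60); q=P[m]; print("fixed wide",len(q),((q.max(0)+q.min(0))/2).round(1),q.mean(0))
print(manip.read_state()["finger_force"])
crop("w9",200,20,240,240,2.5)
E
```

```text
clock: 20.05
eef_pos: [601.5, -286.5, 95.3]
eef_rot: [-3.141, -0.0, 1.602]
wrist_force: [-0.6, 0.5, 0.1]
finger_gap: 16.4
finger_force: 10.0
1972 [ 610.5 -234.1   24.7] ((608.1624755859375, -247.67596435546875), (131.5385284423828, 50.730735778808594), 88.99031829833984) [[582.6, -312.6, 19.1], [634.0, -182.2, 26.8]]
fixed wide 892 [ 607.2 -207.1   64. ] [ 607.05224473 -206.96671316   64.85778248]
9.993705272645457
```

View pics/w9_crop200.png

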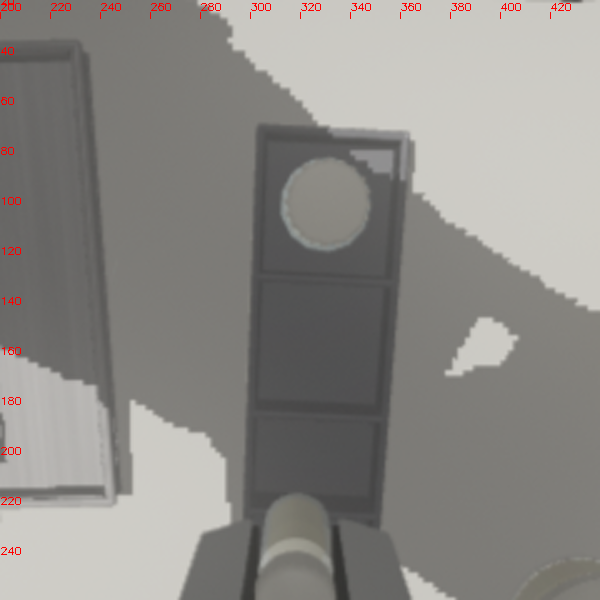

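Over the box: dividers at rows 130 and 184, the empty slim cell ends near row 223, columns ≈299–352; the held vial sits straight between the fingers.

```bash
python3 - <<'E'
from h import *
c=load("w9")
for p,e in (((326,131.5),36),((324,185),-11),((323,224),-47)): 
    w=onz(c,*p,24); print(w.round(1),"centre y",(w[1]-e).round(1))
for a,b,v in ((302,361,75),(298,353,190)): print((onz(c,a,v,24)+onz(c,b,v,24)).round(1)/2)
goto(607.5,-294.8,-6,1.6)
E
```

```text
[ 605.8 -230.6   24. ] centre y -266.6
[ 605.7 -276.7   24. ] centre y -265.7
[ 606.1 -312.6   24. ] centre y -265.6
[ 608.6 -185.5   24. ]
[ 607.2  -281.15   24.  ]
shift units [-0.21  0.14  2.54] turn units [ 0.    -0.     0.001] | rows lin 2.538120354987396 rot rows 0.012384930166710604
```

```bash
python3 -m creep '-.2 .14 .5 0 0 0;0 0 .7 0 0 0;0 0 .6 0 0 0;0 0 .4 0 0 0;0 0 .2 0 0 0;0 0 .1 0 0 0;0 0 .05 0 0 0;0 0 0 0 0 0;0 0 0 0 0 0'
```

```text
clock: 21.22
eef_pos: [607.8, -294.9, -6.2]
eef_rot: [3.141, 0.0, 1.602]
wrist_force: [0.2, -0.2, -0.1]
finger_gap: 16.4
finger_force: 10.0
```

```bash
python3 -m creep '0 0 .03 0 0 0;0 0 0 0 0 0;0 0 0 0 0 0'
```

```text
clock: 21.6
eef_pos: [607.6, -294.7, -7.9]
eef_rot: [-3.142, -0.0, 1.602]
wrist_force: [0.2, -0.2, -0.2]
finger_gap: 16.6
finger_force: 10.0
```

```bash
python3 -m creep '0 0 .02 0 0 0;0 0 0 0 0 0;0 0 0 0 0 0' && python3 -m creep '0 0 0 0 0 0;0 0 0 0 0 0;0 0 0 0 0 0;0 0 0 0 0 0;0 0 -.3 0 0 0;0 0 -.7 0 0 0;0 0 -.9 0 0 0;0 0 -.9 0 0 0;0 0 -.5 0 0 0;0 0 0 0 0 0' .6; python3 - <<'E'
from h import *
s=shot("side","s4");c=shot("scene","c4")
for n,k in(("side",s),("scene",c)):
    P=cloud(k);m=(abs(P[...,0]-607)<16)&(abs(P[...,1]+295)<16)&(P[...,2]>38)&(P[...,2]<70);q=P[m];print(n,len(q),np.percentile(q,[2,50,98],axis=0).round(0).tolist() if len(q) else '')
goto(512.3,-12.5,120,1.6)
E
```

```text
clock: 21.98
eef_pos: [607.6, -294.8, -8.7]
eef_rot: [-3.142, -0.0, 1.602]
wrist_force: [-0.2, 0.8, 0.2]
finger_gap: 16.2
finger_force: 10.0
clock: 23.22
eef_pos: [608.3, -295.1, 125.7]
eef_rot: [3.139, 0.002, 1.602]
wrist_force: [-0.2, -0.1, -0.1]
finger_gap: 37.6
finger_force: 0.0
side 23 [[601.0, -299.0, 40.0], [606.0, -290.0, 49.0], [613.0, -286.0, 54.0]]
scene 30 [[597.0, -302.0, 39.0], [603.0, -296.0, 49.0], [611.0, -287.0, 54.0]]
shift units [ 7.12 -2.16  0.07] turn units [-0.    -0.     0.001] | rows lin 7.123438471753121 rot rows 0.01052530882648281
```

Slim vial stands in its cell (top 54 mm). To the wide vial, pulling back in x first.

```bash
python3 -m creep '.4 -.5 0 0 0 0;.6 -.7 0 0 0 0;.8 -.7 0 0 0 0;.9 -.26 0 0 0 0;.9 0 0 0 0 0;.9 0 0 0 0 0;.9 0 0 0 0 0;.9 0 0 0 0 0;.6 0 0 0 0 0;.2 0 0 0 0 0;0 0 0 0 0 0;0 0 0 0 0 0' .4; python3 - <<'E'
from h import *
c=shot("wrist","w10"); P=cloud(c)
m=(abs(P[...,0]-512)<30)&(abs(P[...,1]+13)<30)&(P[...,2]>60)&(P[...,2]<75);q=P[m]; print(len(q),((q.max(0)+q.min(0))/2).round(1),q.mean(0).round(1))
goto(512.3,-12.5,-5,1.6)
E
```

```text
clock: 24.82
eef_pos: [512.4, -14.4, 123.1]
eef_rot: [-3.141, 0.0, 1.601]
wrist_force: [0.2, 1.7, -0.7]
finger_gap: 56.6
finger_force: 0.0
655 [512.5 -12.3  65.8] [512.2 -11.4  68.5]
shift units [ 0.05 -0.    3.2 ] turn units [-0.  0.  0.] | rows lin 3.203752671716159 rot rows 0.005144990453114925
```

```bash
python3 -m creep '.05 0 .8 0 0 0;0 0 .9 0 0 0;0 0 .7 0 0 0;0 0 .4 0 0 0;0 0 .25 0 0 0;0 0 .12 0 0 0;0 0 .08 0 0 0;0 0 0 0 0 0' && python3 -m creep '0 0 0 0 0 0;0 0 0 0 0 0;0 0 0 0 0 0;0 0 0 0 0 0;0 0 0 0 0 0;0 0 0 0 0 0' .95 15
```

```text
clock: 25.88
eef_pos: [512.6, -11.6, -6.4]
eef_rot: [3.141, 0.0, 1.602]
wrist_force: [-0.1, -1.0, 0.0]
finger_gap: 55.9
finger_force: 0.0
clock: 26.62
eef_pos: [512.5, -11.6, -6.6]
eef_rot: [3.141, 0.0, 1.602]
wrist_force: [0.1, -0.2, 0.4]
finger_gap: 27.4
finger_force: 15.0
```

```bash
python3 -m creep '0 0 -.4 0 0 0;0 0 -.7 0 0 0;0 0 -.7 0 0 0;0 0 -.6 0 0 0;-.4 0 -.2 0 0 0;-.7 0 0 0 0 0;-.9 .1 0 0 0 0;-.9 .2 0 0 0 0;-.9 .4 0 0 0 0;-.9 .6 0 0 0 0;-.8 .5 0 0 0 0;-.4 .28 0 0 0 0;-.2 .1 0 0 0 0;0 0 0 0 0 0;0 0 0 0 0 0'; python3 - <<'E'
from h import *
goto(607.3,-253.9,-10.5,1.6)
E
```

```text
clock: 28.5
eef_pos: [606.8, -252.3, 97.4]
eef_rot: [-3.141, -0.0, 1.602]
wrist_force: [-0.5, 0.9, 0.2]
finger_gap: 27.4
finger_force: 15.0
shift units [-0.04  0.01  2.7 ] turn units [-0.    -0.     0.001] | rows lin 2.698100108895648 rot rows 0.011995898157510572
```

```bash
python3 -m creep '-.04 .01 .5 0 0 0;0 0 .7 0 0 0;0 0 .6 0 0 0;0 0 .4 0 0 0;0 0 .25 0 0 0;0 0 .15 0 0 0;0 0 .1 0 0 0;0 0 0 0 0 0;0 0 0 0 0 0;0 0 0 0 0 0' && python3 -m creep '0 0 0 0 0 0;0 0 0 0 0 0;0 0 0 0 0 0;0 0 0 0 0 0;0 0 0 0 0 0' .5
```

```text
clock: 29.75
eef_pos: [607.7, -254.4, -10.4]
eef_rot: [3.141, 0.0, 1.602]
wrist_force: [0.1, 0.1, -0.4]
finger_gap: 28.1
finger_force: 15.0
clock: 30.38
eef_pos: [607.6, -254.4, -10.7]
eef_rot: [-3.142, -0.0, 1.602]
wrist_force: [-0.8, 0.1, -1.0]
finger_gap: 47.0
finger_force: 0.0
```

```bash
python3 -m creep '0 0 -.3 0 0 0;0 0 -.7 0 0 0;0 0 -.9 0 0 0;0 -.3 -1 0 0 0;.3 -.6 -1 0 0 0;.6 -.6 -.9 0 0 0;.8 -.6 0 0 0 0;.9 -.3 0 0 0 0;1 -.1 0 0 0 0;1 0 0 0 0 0;1 0 0 0 0 0;1 0 0 0 0 0;1 0 0 0 0 0;1 0 0 0 0 0;1 0 0 0 0 0;1 0 0 0 0 0;.8 0 0 0 0 0;.3 0 0 0 0 0;0 0 0 0 0 0;0 0 0 0 0 0' .1; python3 - <<'E'
from h import *
s=shot("side","s5");c=shot("scene","c5");w=shot("wrist","w11")
for n,k in(("side",s),("scene",c)):
    P=cloud(k);m=(abs(P[...,0]-607)<20)&(abs(P[...,1]+254)<20)&(P[...,2]>52)&(P[...,2]<72);q=P[m];print(n,len(q),np.percentile(q,[2,50,98],axis=0).round(0).tolist() if len(q) else '')
P=cloud(w)
def comps(lo,hi,mn=100):
    m=((P[...,2]>lo)&(P[...,2]<hi)&(P[...,0]>400)&(P[...,0]<660)&(P[...,1]>90)&(P[...,1]<400)).astype(np.uint8); m[228:]=0
    n,l,st,ce=cv2.connectedComponentsWithStats(m)
    for i in range(1,n):
        if st[i,4]>=mn:
            q=P[l==i]; print((lo,hi),st[i,4],ce[i].round(0),"med",np.median(q,0).round(1),"circ",np.round(cv2.minEnclosingCircle(q[:,:2].astype(np.float32))[0],1),np.round(cv2.minEnclosingCircle(q[:,:2].astype(np.float32))[1],1))
comps(36,43);comps(25.5,33);comps(42,52,10);comps(5,11)
E
```

```text
clock: 32.88
eef_pos: [493.3, 209.4, 181.6]
eef_rot: [3.141, 0.0, 1.601]
wrist_force: [0.2, -0.2, -0.5]
finger_gap: 84.8
finger_force: 0.0
side 35 [[596.0, -260.0, 53.0], [605.0, -247.0, 61.0], [616.0, -241.0, 64.0]]
scene 44 [[593.0, -266.0, 52.0], [599.0, -256.0, 60.0], [615.0, -245.0, 65.0]]
(36, 43) 1691 [298.  73.] med [468.9 319.8  40.2] circ [469.1 318.2] 31.0
(36, 43) 185 [472. 116.] med [654.  281.8  37.2] circ [652.8 283.3] 14.6
(25.5, 33) 2261 [387. 112.] med [563.7 284.2  30.4] circ [564.3 283.5] 31.1
(25.5, 33) 683 [462. 116.] med [644.2 283.8  29.5] circ [654.2 282.2] 25.5
(5, 11) 259 [449.  36.] med [627.6 365.1   8.5] circ [628.4 364.4] 46.2
(5, 11) 226 [274.  35.] med [440.5 361.5   5.5] circ [438.9 358.1] 21.6
(5, 11) 6083 [373.  94.] med [546.8 312.    5.5] circ [535.2 293.7] 108.9
(5, 11) 148 [303.  66.] med [471.9 331.2   5.4] circ [472.7 330. ] 13.3
(5, 11) 757 [285. 125.] med [454.6 270.6   5.5] circ [456.5 264.1] 41.3
(5, 11) 115 [387. 114.] med [568.6 282.1   5.7] circ [567.5 283. ] 12.3
(5, 11) 2293 [319. 209.] med [495.2 167.6   8.8] circ [495.7 152.2] 43.6
(5, 11) 1800 [409. 212.] med [603.3 167.4   8.8] circ [605.  151.1] 43.0
```

View pics/w11.png

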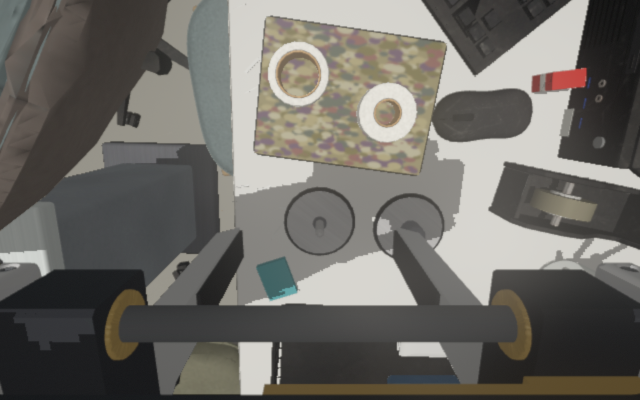

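Picture 14: wide roll (298,73), narrow roll (387,112), pin foot (320,221), hub foot (409,227), mouse (483,115). Depth confirms wide top 40, narrow top 30, wide vial in its cell (top 64). I refine the stand positions and compute the approach.

```bash
python3 - <<'E'
from h import *
w=load("w11"); print("ring",onz(w,319.8,221,8),onz(w,408.8,227.5,8))
for t in("side0","scene0","c5","s5","w11"):
    P=cloud(load(t))
    for n,x,y,hs in(("pin",497,151,(15,46)),("hub",604,150,(12,36))):
        m=(abs(P[...,0]-x)<22)&(abs(P[...,1]-y)<22)&(P[...,2]>hs[0])&(P[...,2]<hs[1]);q=P[m]
        if len(q)>5: print(t,n,len(q),q.mean(0).round(1),np.percentile(q,[3,97],axis=0).round(0).tolist())
        m=(abs(P[...,0]-x)<55)&(abs(P[...,1]-y)<55)&(P[...,2]>6)&(P[...,2]<11);q=P[m]
        if len(q)>50: print("   foot",np.round(cv2.minEnclosingCircle(q[:,:2].astype(np.float32))[0],1),np.round(cv2.minEnclosingCircle(q[:,:2].astype(np.float32))[1],1))
goto(564.3,283.5,-30,1.6)
E
```

```text
ring [496.65744173 153.5147606    8.        ] [605.75542144 148.32921856   8.        ]
side0 pin 49 [495.6 156.   30.8] [[492.0, 154.0, 16.0], [500.0, 158.0, 45.0]]
   foot [483.9 141.2] 58.8
side0 hub 98 [603.3 156.   24.3] [[595.0, 147.0, 13.0], [616.0, 161.0, 35.0]]
   foot [605.  150.7] 42.7
scene0 pin 23 [493.3 150.7  30.9] [[489.0, 147.0, 18.0], [500.0, 156.0, 43.0]]
   foot [486.2 137.7] 55.5
scene0 hub 45 [598.9 144.   25.5] [[593.0, 134.0, 15.0], [611.0, 157.0, 36.0]]
   foot [603.2 144.7] 41.3
c5 pin 25 [493.2 150.8  29.7] [[487.0, 147.0, 16.0], [499.0, 157.0, 43.0]]
   foot [488.7 134.7] 56.9
c5 hub 45 [598.8 144.3  25.3] [[590.0, 137.0, 15.0], [612.0, 155.0, 36.0]]
   foot [601.7 149.5] 41.4
s5 pin 51 [495.6 156.   31.5] [[492.0, 153.0, 17.0], [499.0, 159.0, 45.0]]
   foot [483.  141.7] 59.3
s5 hub 96 [603.6 156.3  25.1] [[595.0, 147.0, 13.0], [616.0, 161.0, 35.0]]
   foot [605.2 150.9] 42.6
w11 pin 87 [495.3 154.9  33.1] [[491.0, 151.0, 17.0], [500.0, 157.0, 46.0]]
   foot [486.1 137.6] 60.4
w11 hub 128 [602.6 156.9  24.6] [[595.0, 152.0, 13.0], [613.0, 159.0, 35.0]]
   foot [605.5 147.7] 43.7
shift units [1.8  1.83 5.29] turn units [0. 0. 0.] | rows lin 5.287389128913512 rot rows 0.004299456945546098
```

```bash
python3 -m creep '.4 .4 .3 0 0 0;.6 .6 .8 0 0 0;.6 .6 .9 0 0 0;.2 .23 .9 0 0 0;0 0 .6 0 0 0;0 0 0 0 0 0;0 0 0 0 0 0' .13 15; python3 - <<'E'
from h import *
c=shot("wrist","w12"); P=cloud(c)
for k in(26,28):
    m=(abs(P[...,0]-564)<50)&(abs(P[...,1]-283)<50)&(P[...,2]>k)&(P[...,2]<34); m&=(P[...,0]<608);m[228:]=0
    q=P[m]; print(len(q),cv2.minEnclosingCircle(q[:,:2].astype(np.float32)))
    n,l,st,ce=cv2.connectedComponentsWithStats(m.astype(np.uint8));i=1+st[1:,4].argmax();q=P[l==i];print(cv2.minEnclosingCircle(q[:,:2].astype(np.float32)),np.median(q[:,2]))
goto(564.3,283.5,-30,1.6)
E
```

```text
clock: 33.9
eef_pos: [564.7, 284.5, 42.7]
eef_rot: [3.14, -0.001, 1.601]
wrist_force: [0.4, 0.2, 0.4]
finger_gap: 81.9
finger_force: 0.0
3037 ((564.1025390625, 283.6172180175781), 30.812822341918945)
((564.1025390625, 283.6172180175781), 30.812822341918945) 30.321451970101833
2979 ((564.1025390625, 283.6172180175781), 30.812822341918945)
((564.1025390625, 283.6172180175781), 30.812822341918945) 30.3433218145218
shift units [-0.03 -0.02  1.83] turn units [ 0.001 -0.     0.   ] | rows lin 1.8255583934282043 rot rows 0.01449483959626067
```

Confirmed (564.1, 283.6), radius 31. Down and grip.

```bash
python3 -m creep '-.03 -.02 .6 0 0 0;0 0 .6 0 0 0;0 0 .35 0 0 0;0 0 .2 0 0 0;0 0 .07 0 0 0;0 0 0 0 0 0;0 0 0 0 0 0' && python3 -m creep '0 0 0 0 0 0;0 0 0 0 0 0;0 0 0 0 0 0;0 0 0 0 0 0;0 0 0 0 0 0' .6 20
```

```text
clock: 34.83
eef_pos: [563.6, 283.5, -30.8]
eef_rot: [3.141, -0.0, 1.602]
wrist_force: [0.2, -0.9, 0.4]
finger_gap: 82.0
finger_force: 0.0
clock: 35.45
eef_pos: [563.4, 283.3, -31.2]
eef_rot: [3.141, -0.0, 1.602]
wrist_force: [0.0, -0.2, 2.6]
finger_gap: 62.7
finger_force: 20.0
```

```bash
python3 -m creep '0 0 -.4 0 0 0;0 0 -.7 0 0 0;0 0 -.7 0 0 0;-.3 -.2 0 0 0 0;-.7 -.4 0 0 0 0;-.8 -.45 0 0 0 0;-.8 -.45 0 0 0 0;-.5 -.24 0 0 0 0;-.12 -.05 0 0 0 0;0 0 0 0 0 0;0 0 0 0 0 0'; python3 - <<'E'
from h import *
goto(495.9,152.1,-26,1.6)
print(manip.read_state()["finger_force"])
for n in("scene","side"):
    c=shot(n,n+"6"); P=cloud(c)
    m=(abs(P[...,0]-496)<35)&(abs(P[...,1]-152)<35)&(P[...,2]>60)&(P[...,2]<110);q=P[m];print(n,len(q),np.percentile(q[:,2],[2,50,98]).round(0))
    m=(abs(P[...,0]-496)<5)&(abs(P[...,1]-152)<5)&(P[...,2]>20)&(P[...,2]<55);print(m.sum())
E
```

```text
clock: 36.83
eef_pos: [496.0, 153.0, 40.7]
eef_rot: [3.141, -0.0, 1.602]
wrist_force: [0.5, 0.3, -0.4]
finger_gap: 62.5
finger_force: 20.0
shift units [-0.02 -0.    1.67] turn units [ 0.    -0.     0.001] | rows lin 1.6666155820234176 rot rows 0.012865726605604625
19.999724730150774
scene 197 [ 76.  96. 107.]
16
side 633 [ 77.  97. 103.]
33
```

```bash
python3 -m creep '-.02 0 .3 0 0 0;0 0 .4 0 0 0;0 0 .4 0 0 0;0 0 .3 0 0 0;0 0 .15 0 0 0;0 0 .1 0 0 0;0 0 0 0 0 0;0 0 0 0 0 0;0 0 0 0 0 0'
```

```text
clock: 38.05
eef_pos: [495.9, 151.6, -25.1]
eef_rot: [3.141, -0.0, 1.602]
wrist_force: [0.4, -0.0, -0.8]
finger_gap: 62.5
finger_force: 20.0
```

Release, rise, then head for the wide roll at (469, 318).

```bash
python3 -m creep '0 0 .02 0 0 0;0 0 0 0 0 0;0 0 0 0 0 0;0 0 0 0 0 0' && python3 -m creep '0 0 0 0 0 0;0 0 0 0 0 0;0 0 0 0 0 0;0 0 -.3 0 0 0;0 0 -.7 0 0 0;0 0 -.8 0 0 0;0 0 -.2 0 0 0;0 0 0 0 0 0;0 0 0 0 0 0' .13; python3 - <<'E'
from h import *
goto(469.1,318.2,50,1.6)
c=shot("wrist","w13"); P=cloud(c)
m=(abs(P[...,0]-496)<38)&(abs(P[...,1]-152)<38)&(P[...,2]>30)&(P[...,2]<39); m[228:]=0;q=P[m]
print(len(q),cv2.minEnclosingCircle(q[:,:2].astype(np.float32)),np.median(q,0))
m=(abs(P[...,0]-469)<45)&(abs(P[...,1]-318)<45)&(P[...,2]>36)&(P[...,2]<44);q=P[m];print(len(q),cv2.minEnclosingCircle(q[:,:2].astype(np.float32)) if len(q) else '')
E
```

```text
clock: 38.55
eef_pos: [495.7, 151.6, -26.2]
eef_rot: [-3.142, 0.0, 1.602]
wrist_force: [-0.3, 0.0, -0.7]
finger_gap: 62.4
finger_force: 20.0
clock: 39.67
eef_pos: [495.2, 151.4, 52.7]
eef_rot: [-3.14, 0.0, 1.602]
wrist_force: [0.3, 0.8, 0.6]
finger_gap: 82.0
finger_force: 0.0
shift units [ 4.19 -0.52  0.07] turn units [-0.001  0.     0.001] | rows lin 4.187421671135124 rot rows 0.013056862190194203
3217 ((494.4828186035156, 151.68235778808594), 30.84138298034668) [494.11796614 162.26914262  34.91212375]
135 ((470.1142578125, 289.5254211425781), 12.498022079467773)
```

Narrow roll lies flat on the pin stand (top 35 mm, centred within ~2 mm). Now the wide roll.

```bash
python3 -m creep '.4 -.1 0 0 0 0;.8 -.1 0 0 0 0;.9 -.1 0 0 0 0;.9 -.1 0 0 0 0;.8 -.1 0 0 0 0;.39 -.02 0 0 0 0;0 0 0 0 0 0;0 0 0 0 0 0'; python3 - <<'E'
from h import *
c=shot("wrist","w14"); P=cloud(c)
m=(abs(P[...,0]-469)<38)&(abs(P[...,1]-318)<45)&(P[...,2]>36)&(P[...,2]<44);m[228:]=0;q=P[m];ctr,r=cv2.minEnclosingCircle(q[:,:2].astype(np.float32));print(len(q),ctr,r,np.median(q[:,2]))
goto(ctr[0],ctr[1],-29,1.6)
E
```

```text
clock: 40.72
eef_pos: [469.8, 317.7, 53.6]
eef_rot: [-3.141, 0.0, 1.601]
wrist_force: [-0.3, -0.4, -0.1]
finger_gap: 81.9
finger_force: 0.0
2037 (469.1134033203125, 319.00830078125) 30.73291015625 40.23454740773505
shift units [ 0.04 -0.02  2.07] turn units [-0.  0.  0.] | rows lin 2.0675395558010976 rot rows 0.004799512526984147
```

```bash
python3 -m creep '.03 -.02 .6 0 0 0;0 0 .7 0 0 0;0 0 .4 0 0 0;0 0 .25 0 0 0;0 0 .1 0 0 0;0 0 0 0 0 0;0 0 0 0 0 0' && python3 -m creep '0 0 0 0 0 0;0 0 0 0 0 0;0 0 0 0 0 0;0 0 0 0 0 0;0 0 0 0 0 0' .6 20 && python3 -m creep '0 0 -.4 0 0 0;0 0 -.7 0 0 0;0 0 -.7 0 0 0;0 0 0 0 0 0;0 0 0 0 0 0'; python3 - <<'E'
from h import *
goto(604.8,148,41,1.6)
E
```

```text
clock: 41.65
eef_pos: [469.2, 319.8, -27.6]
eef_rot: [3.141, -0.0, 1.602]
wrist_force: [0.7, 0.1, 0.6]
finger_gap: 81.9
finger_force: 0.0
clock: 42.28
eef_pos: [469.0, 319.7, -28.1]
eef_rot: [3.141, -0.0, 1.602]
wrist_force: [-0.3, -1.3, 4.3]
finger_gap: 61.3
finger_force: 20.0
clock: 42.9
eef_pos: [468.5, 319.4, 43.1]
eef_rot: [-3.141, 0.0, 1.602]
wrist_force: [0.4, -0.2, -1.1]
finger_gap: 61.8
finger_force: 20.0
shift units [-4.39  3.27  0.05] turn units [-0.     0.     0.001] | rows lin 4.38828008339349 rot rows 0.010848659082080568
```

```bash
python3 -m creep '-.4 .3 0 0 0 0;-.7 .55 0 0 0 0;-.8 .6 0 0 0 0;-.8 .6 0 0 0 0;-.8 .6 0 0 0 0;-.6 .42 0 0 0 0;-.25 .2 0 0 0 0;0 0 0 0 0 0;0 0 0 0 0 0'; python3 - <<'E'
from h import *
goto(604.8,148.5,-23,1.6)
c=shot("wrist","w15"); P=cloud(c); print(manip.read_state()["finger_gap"])
for n in("scene","side"):
    P=cloud(shot(n,n+"7"))
    m=(abs(P[...,0]-604)<34)&(abs(P[...,1]-148)<34)&(P[...,2]>60)&(P[...,2]<118);q=P[m];print(n,len(q),np.percentile(q[:,2],[2,50,98]).round(0))
    m=(abs(P[...,0]-604)<18)&(abs(P[...,1]-148)<18)&(P[...,2]>20)&(P[...,2]<38);q=P[m];print(len(q),q.mean(0))
E
```

```text
clock: 44.02
eef_pos: [604.5, 150.4, 43.5]
eef_rot: [-3.141, -0.0, 1.603]
wrist_force: [-0.6, 0.6, 0.3]
finger_gap: 62.0
finger_force: 20.0
shift units [-0.05  0.01  1.66] turn units [-0.    -0.     0.001] | rows lin 1.6634769396901454 rot rows 0.013988633503675383
61.67514446609943
scene 197 [ 75.  99. 114.]
37 [599.69297051 144.53211574  29.72416223]
side 682 [ 76. 101. 112.]
79 [604.05839322 155.87238097  29.94321242]
```

```bash
python3 -m creep '-.03 .04 .3 0 0 0;0 0 .4 0 0 0;0 0 .4 0 0 0;0 0 .3 0 0 0;0 0 .15 0 0 0;0 0 .09 0 0 0;0 0 0 0 0 0;0 0 0 0 0 0;0 0 0 0 0 0'
```

```text
clock: 45.3
eef_pos: [606.9, 148.6, -21.5]
eef_rot: [3.141, -0.0, 1.602]
wrist_force: [0.3, -0.3, -1.1]
finger_gap: 61.7
finger_force: 20.0
```

Release, rise, and check all placements by depth.

```bash
python3 -m creep '0 0 .03 0 0 0;0 0 0 0 0 0;0 0 0 0 0 0' && python3 -m creep '0 0 0 0 0 0;0 0 0 0 0 0;0 0 0 0 0 0;0 0 -.3 0 0 0;0 0 -.7 0 0 0;0 -.3 -.9 0 0 0;-.3 -.9 -.9 0 0 0;-.6 -.9 -.9 0 0 0;-.9 -.8 -.3 0 0 0;-1 -.2 0 0 0 0;-1 0 0 0 0 0;-1 0 0 0 0 0;-1 0 0 0 0 0;0 0 0 0 0 0;0 0 0 0 0 0' .13; python3 - <<'E'
from h import *
print(manip.read_state()["eef_pos"])
for n in("wrist","scene","side"):
    P=cloud(shot(n,n+"8"))
    if n=="wrist": P[228:]=np.nan
    for k,x,y,h,lo,hi in(("wide roll",606,149,40,40,49),("narrow",495,152,40,30,39),("slim",607,-295,14,49,58),("widev",607,-254,18,58,70)):
        m=(abs(P[...,0]-x)<h)&(abs(P[...,1]-y)<h)&(P[...,2]>lo)&(P[...,2]<hi);q=P[m]
        if len(q)>5: print(n,k,len(q),np.round(cv2.minEnclosingCircle(q[:,:2].astype(np.float32))[0],1),np.percentile(q[:,2],[5,50,95]).round(1))
E
```

```text
clock: 45.68
eef_pos: [606.7, 148.6, -23.0]
eef_rot: [-3.142, 0.0, 1.602]
wrist_force: [-0.0, -0.7, -0.4]
finger_gap: 61.7
finger_force: 20.0
clock: 47.55
eef_pos: [489.9, -86.7, 137.4]
eef_rot: [3.141, -0.0, 1.602]
wrist_force: [-0.7, -0.4, 0.3]
finger_gap: 81.6
finger_force: 0.0
[489.94458833 -86.71206362 137.4272862 ]
scene wide roll 69 [605.5 143.9] [40.3 42.2 44. ]
scene narrow 107 [493.2 151.9] [30.6 32.7 35.5]
scene slim 16 [ 603.7 -294.7] [49.8 52.5 54.9]
scene widev 29 [ 602.6 -255.5] [59.  62.7 64.5]
side wide roll 212 [605.  148.4] [40.5 43.1 44.5]
side narrow 307 [494.1 152.9] [31.  33.3 34.8]
side slim 7 [ 607.4 -296.2] [50.7 52.2 53.1]
side widev 21 [ 607.  -252.3] [59.7 62.8 63.9]
```

```bash
python3 - <<'E'
from h import *
P=cloud(load("w7")); m=(abs(P[...,0]-486)<16)&(abs(P[...,1]+240)<70)&(P[...,2]>8)&(P[...,2]<15); q=P[m][:,:2].astype(np.float32)
print(len(q),cv2.minAreaRect(q),q.min(0),q.max(0))
m=(abs(P[...,0]-486)<60)&(abs(P[...,1]+240)<95)&(P[...,2]>14.5)&(P[...,2]<19); m[228:]=0
print(cv2.minAreaRect(P[m][:,:2].astype(np.float32)))
print(manip.read_state()["finger_force"])
E
```

```text
329 ((484.5603332519531, -238.93946838378906), (11.39570426940918, 127.83821868896484), 1.8385775089263916) [ 478.60645 -302.8504 ] [ 490.51816 -174.99942]
((484.1169128417969, -223.4989013671875), (92.70647430419922, 128.85438537597656), 3.037285566329956)
0.0
```

Forceps lie flat, centred and aligned. Everything is placed and the gripper is clear.

```bash
python3 -c "
from cell import manip
print(manip.sign_off())"
```

```text
the job is handed in; nothing more can be done
None
```

I placed both label rolls, both vials and the forceps where they belong and handed the job in at about 48 s of the 128 s; depth measurements just before showed all five in place, but sign-off gave no verdict.

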